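Pack the finished damascened boxes in their presentation cases

ROBOT

A 6-joint arm with a two-finger parallel gripper is mounted at the origin on the work surface. World frame = base frame: x ahead of the robot, y to its left, z up, the work surface at z = 0. Lengths are in m, angles in rad, forces in N, time in s.
With the tool pointing down it reaches from about 0.425 to 0.925 m from the base axis. Payload 12.5 kg.
Tool frame: the origin (TCP) lies at the very end of the fingers, on their centre line; the grasp point (between the pads) lies 19 mm behind it; z points along the fingers, y is the line along which they close (so a half turn about z gives the same grasp; the last joint's range is limited). The gripper opens to 85 mm and grips with 20 to 120 N. Pads are 22 mm wide; open, the fingers measure 114 mm over their backs; the gripper's body (76 mm by 85 mm) begins 54 mm behind the grasp point. The pads swing forward as they close: fully open they stand 13 mm farther back than shut.
Start: joints at [-1.384, 0.491, 1.559, -0, 1.092, -0.106], TCP at [0.18, -0.598, 0.231] pointing down, gripper open.
Joint ranges: [-3.1, 3.1], [-0.84, 2.19], [0.05, 2.79], [-1.13, 4.28], [0.06, 2.93], [-2.69, 2.69]. Speed limits (rad/s): [2.22, 2.22, 2.79, 3.14, 3.14, 3.14].

INTERFACE

Orientations are given as a unit quaternion [x, y, z, w].
In Python, from rig import sense, grab_frame, sign_off gives the robot as it stands.
- The arm moves only by the tool send_rows, never from a script. Its argument "steps" is a list of rows, each an object of numbers: "claw": the finger opening in m, from 0 to 0.0854; "dx", "dy", "dz": the shift along the tool's x, y, z in m; "rx", "ry", "rz": the turn, a rotation vector about the tool's x, y, z in degrees. A call has 1 to 8 rows; each row shifts and turns the commanded pose from where the row before left it, along the tool's axes as they then stand; what a row does not reach is not made up. A row lasts 1/10 s, in which the tool goes at most 50 mm and 8.59 degrees, less where a joint would pass 70% of its speed; a pose out of reach is approached as far as the arm can. A call is refused whole if a number of a shift passes 0.05 or a number of a turn 8.59, either way. A call with a gripper value outside its range is refused whole. The fingers move at their own pace and stop on an object; "squeeze" is the grip in N (left out, the last holds). Time passes only in rows, so rows that do not move let the fingers close. It gives the time, the measured TCP pose, the force, the opening and the grip force at its end, in the units of the state.
- sense(): the state, without advancing time (a new reading comes with each control period).
- grab_frame(name): name is "scene" or "side" or "wrist"; returns a dict with "color" (400x640x3 uint8, red, green, blue), "camera_matrix" (3x3 intrinsics, pixels), "k1" (the pictures are not rectified: a ray, as slopes to the right and down, at radius r is drawn at 1 + k1 r^2 times it, then the intrinsics apply), "R" (3x3) and "t" (3): a world point X has camera coordinates R X + t; the wrist camera has in their place "tool_from_camera" (4x4, takes a point from camera to tool coordinates, whose origin is the TCP and whose axes are the flange's). Camera axes: x right, y down, z forward; pixel columns grow to the right and rows downward; lengths in m; the calibration is good to about 2 mm. A picture is of the moment at which its call begins: read the wrist's pose just before it. There is no depth.
- sign_off(): hands the job in; it is judged then, once.
The state is a dict: "time": time; "q": joint angles; "joint_vel": joint speeds; "effort": joint torques, N m; "ee_pos": TCP position; "orientation": TCP orientation; "contact_force": force on the tool from outside, world axes, zero at the start; "ft_torque": the same for the moment, N m; "finger_gap": finger opening in m; "grip_force": force on a finger pad.
Only numpy, scipy, OpenCV 4.12 (cv2) and the standard library are available. Lean on these libraries where they do the work, as an engineer would, in place of code of your own. Each camera call takes 0.05 s, during which the arm holds its last target. There are 200 camera calls.

TASK

Pack the four finished trinket boxes, the black ones with gold or silver inlay, one after another into the four open wine-red presentation cases, each into the case of its own shape and size. Lower each one in without dropping it, so that it lies inlay up and flat on the lining, with the square and the oval one straight in their cases, and leave the two bare grey steel boxes where they stand.

Things in the scene. Friction and masses are not known exactly. Their poses are not given: they have to be found in the camera images.
- round_large: Finished trinket box, large and round: black steel with a gold eight-petalled flower and gold ring inlaid in its flat top; diameter 60 mm, 26 mm high, about 130 g. Stands upright, loose. Origin: centre of the underside; z up.
- round_small: Finished trinket box, small and round: black steel with a silver six-petalled flower inlaid in its flat top; diameter 40 mm, 26 mm high, about 80 g. Stands upright, loose. Origin: centre of the underside; z up.
- square_box: Finished trinket box, square: black steel with a gold eight-pointed star and gold square border inlaid in its flat top; 46 x 46 mm, 26 mm high, about 110 g. Stands upright, loose. Origin: centre of the underside; z up. x and y square to its sides.
- oval_box: Finished trinket box, oval (straight long sides, half-round ends): black steel with silver petals inlaid in its flat top; 64 mm long along its x, 36 mm wide along its y, 26 mm high, about 110 g. The long sides are flat for 28 mm. Stands upright, loose. Origin: centre of the underside; z up.
- blank_round: Unfinished round box of bare bright grey steel with no inlay, diameter 60 mm, 26 mm high. To be left where it is. Stands upright, loose. Origin: centre of the underside; z up.
- blank_square: Unfinished square box of bare bright grey steel with no inlay, 46 x 46 mm, 26 mm high. To be left where it is. Stands upright, loose. Origin: centre of the underside; z up.
- case_round_large: Open presentation case, large and round: wine-red wall, cream lining; inside diameter 80 mm; walls 3 mm thick, rim 14 mm above the bench, lined floor 4 mm above the bench, so the box set in it stands 16 mm proud of the rim. Does not move when touched. Origin: centre of the underside, at bench height; z up.
- case_round_small: Open presentation case, small and round: wine-red wall, cream lining; inside diameter 58 mm; walls 3 mm thick, rim 14 mm above the bench, lined floor 4 mm above the bench, so the box set in it stands 16 mm proud of the rim. Does not move when touched. Origin: centre of the underside, at bench height; z up.
- case_square: Open presentation case, square: wine-red wall, cream lining; inside 64 x 64 mm; walls 3 mm thick, rim 14 mm above the bench, lined floor 4 mm above the bench, so the box set in it stands 16 mm proud of the rim. Does not move when touched. Origin: centre of the underside, at bench height; z up. x and y square to its sides.
- case_oval: Open presentation case, oval (straight long sides, half-round ends): wine-red wall, cream lining; inside 84 mm along its x, 56 mm along its y; walls 3 mm thick, rim 14 mm above the bench, lined floor 4 mm above the bench, so the box set in it stands 16 mm proud of the rim. Does not move when touched. Origin: centre of the underside, at bench height; z up.
Things that resemble listed ones, but are neither listed nor needed, are in the scene too. Leave any pink look-alike of the round_large alone.

How it is judged:
At the end, for the whole second after the job is handed in: Each inlaid box rests upright (tilt under 0.12 rad), flat on the floor of its own case (underside 1 to 7.5 mm above the case's, centres within 15 mm); the square one within 0.3 rad of its case's sides, the oval within 0.3 rad of its case's length; bare boxes within 20 mm of their start (horizontal distance between round_large and case_round_large below 0.015 m and z of round_large in the frame of case_round_large between 0.001 and 0.0075 m and angle between each of round_large, round_small, square_box, oval_box's own z axis and vertical below 0.12 rad and linear speed of each of round_large, round_small, square_box, oval_box below 0.02 m/s and angular speed of each of round_large, round_small, square_box, oval_box below 0.2 rad/s and horizontal distance between round_small and case_round_small below 0.015 m and z of round_small in the frame of case_round_small between 0.001 and 0.0075 m and horizontal distance between square_box and case_square below 0.015 m and z of square_box in the frame of case_square between 0.001 and 0.0075 m and horizontal distance between oval_box and case_oval below 0.015 m and z of oval_box in the frame of case_oval between 0.001 and 0.0075 m and angle between the x axis of oval_box and the x axis of case_oval, either way round below 0.3 rad and (angle between the x axis of square_box and the x axis of case_square, either way round below 0.3 rad or angle between the x axis of square_box and the y axis of case_square, either way round below 0.3 rad) and distance of each of blank_round, blank_square from where it was at the start of the episode below 0.02 m); the robot touches nothing.
It fails at once if a bare steel box is pushed out of its place (more than 20 mm) (distance of any of blank_round, blank_square from where it was at the start of the episode above 0.02 m).
It fails at once if a finished box is dropped: it hangs in free air, touched by nothing, more than 25 mm above the bench ((height (world z) of round_large above 0.025 m and contact force between round_large and anything else below 0.01 N) or (height (world z) of round_small above 0.025 m and contact force between round_small and anything else below 0.01 N) or (height (world z) of square_box above 0.025 m and contact force between square_box and anything else below 0.01 N) or (height (world z) of oval_box above 0.025 m and contact force between oval_box and anything else below 0.01 N)).
It also fails if it takes over 99 s, if anything falls off the work surface, if the arm or the gripper's body presses on something with over 40 N, if the wrist force passes 120 N, or if a joint passes its speed limit or range.

## Working session

There is one attempt and no reset: what is moved stays moved. The work goes in short steps, Python scripts to look and compute and a tool call to move; the robot and the scene stay as the last step left them, time stands still between calls to the robot, and variables do not carry over. Pictures are saved under pics/ and viewed, at most 14 in all, crops included, and the job is handed in when it is done.

Besides the shell and the picture viewer there is one more tool, called after ">>>" as name(argument=value, ...) on one line, values as JSON. send_rows: Moves the arm, as the interface text tells. Its arguments: {"type":"object","properties":{"steps":{"type":"array"},"squeeze":{"type":"number"}},"required":["steps"]}

```bash
mkdir -p pics; ls; python3 - <<'E'
from rig import *
import cv2,numpy as np
print(sense())
for n in("scene","side","wrist"):
    f=grab_frame(n); cv2.imwrite(f"pics/{n}0.png",f["color"][:,:,::-1]); np.save(f"pics/{n}0.npy",f,allow_pickle=True)
    print(n,{k:np.round(v,4).tolist() for k,v in f.items() if k!="color"})
E
```

```text
pics
{'time': 0.0, 'q': array([-1.38361051e+00,  4.91583474e-01,  1.55946652e+00, -1.05607157e-05,
        1.09171673e+00, -1.05571751e-01]), 'joint_vel': array([ 1.89041603e-03, -3.76243794e-04, -2.10709036e-04,  9.22304594e-04,
       -1.42209020e-03,  2.14859438e-05]), 'effort': array([-2.44054914e-03, -6.18459749e+01, -2.61594647e+01, -1.20953046e-04,
        4.08356806e-03, -2.19147154e-05]), 'ee_pos': array([ 0.1803629 , -0.59816176,  0.23070701]), 'orientation': array([ 9.89305215e-01,  1.45858993e-01, -2.86290315e-05, -5.86354184e-04]), 'contact_force': array([-0.08869768,  0.11143808,  0.24724037]), 'ft_torque': array([-0.02263018, -0.01600361, -0.01743879]), 'grip_force': 0.0, 'finger_gap': 0.08542195640026833}
scene {'camera_matrix': [[402.4915, 0.0, 319.3325], [0.0, 402.4915, 198.2021], [0.0, 0.0, 1.0]], 'k1': -0.0025, 'R': [[0.8426, 0.5384, -0.0097], [0.3087, -0.4977, -0.8105], [-0.4412, 0.68, -0.5856]], 't': [-0.3597, -0.1025, 1.1982]}
side {'camera_matrix': [[373.3272, 0.0, 320.6195], [0.0, 373.3272, 201.8575], [0.0, 0.0, 1.0]], 'k1': -0.0087, 'R': [[-0.9619, -0.2731, 0.0112], [-0.1424, 0.4657, -0.8734], [0.2333, -0.8418, -0.4868]], 't': [0.4304, 0.0977, 0.7598]}
wrist {'camera_matrix': [[282.3516, 0.0, 319.2118], [0.0, 282.3516, 196.6912], [0.0, 0.0, 1.0]], 'k1': -0.029, 'tool_from_camera': [[0.0, -0.9593, -0.2825, 0.0715], [1.0, 0.0001, -0.0001, 0.0002], [0.0001, -0.2825, 0.9593, -0.1416], [0.0, 0.0, 0.0, 1.0]]}
```

View pics/scene0.png

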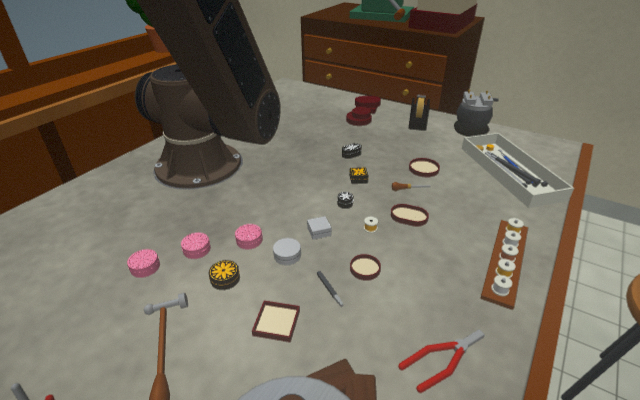

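View pics/side0.png

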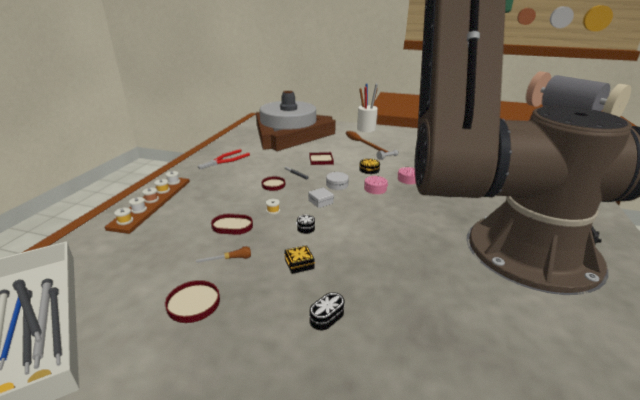

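View pics/wrist0.png

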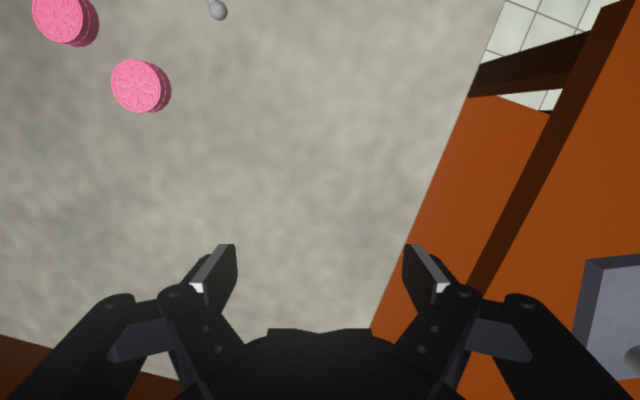

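Scene picture: round_large at (224,270), round_small at (345,197), square at (358,173) and oval at (351,149). The cases are square (277,321), round (365,266), oval (409,215) and round (424,167). The blanks are at (287,248) and (319,226). Side picture: round_large (370,164), round_small (306,222), square (299,258) and oval (327,308). The cases are at (321,158), (273,183), (232,224) and (193,301). The wrist view shows only pink look-alikes. Next I triangulate.

```bash
cat >h.py <<'E'
import numpy as np,cv2
from scipy.spatial.transform import Rotation as Ro
from rig import *
def und(f,uv):
    K=f["camera_matrix"]; k=float(f["k1"])
    return cv2.undistortPoints(np.float64(uv).reshape(-1,1,2),K,np.array([k,0,0,0,0.])).reshape(-1,2)
def pose(f,s=None):
    "camera-to-world rotation and centre"
    if "R" in f: return f["R"].T,-f["R"].T@f["t"]
    T=f["tool_from_camera"]; A=Ro.from_quat(s["orientation"]).as_matrix()
    return A@T[:3,:3],A@T[:3,3]+s["ee_pos"]
def rays(f,uv,s=None):
    Rw,c=pose(f,s); n=und(f,uv); return c,np.c_[n,np.ones(len(n))]@Rw.T
def cast(f,uv,z,s=None):
    c,d=rays(f,uv,s); return c+d*((z-c[2])/d[:,2])[:,None]
def tri(c1,d1,c2,d2):
    a=np.stack([d1,-d2],1); l=np.linalg.lstsq(a,c2-c1,rcond=None)[0]
    p,q=c1+l[0]*d1,c2+l[1]*d2; return (p+q)/2,np.linalg.norm(p-q)
def proj(f,P,s=None):
    Rw,c=pose(f,s); X=(np.atleast_2d(P)-c)@Rw
    return cv2.projectPoints(X,np.zeros(3),np.zeros(3),f["camera_matrix"],np.array([float(f["k1"]),0,0,0,0.]))[0].reshape(-1,2)
def wine(im):
    r,g,b=[im[...,i].astype(int) for i in range(3)]
    return ((r>g+25)&(r<150)&(g<50)&(abs(g-b)<25)).astype(np.uint8)
E
python3 - <<'E'
from h import *
F={n:np.load(f"pics/{n}0.npy",allow_pickle=True).item() for n in("scene","side")}
px=dict(rl=((224,269),(370,162)),rs=((345,197),(306,219)),sq=((358,172),(299,255)),ov=((351,148),(328,304)),br=((287,247),(337,179)),bs=((319,225),(321,196)))
for k,(a,b) in px.items():
    p,e=tri(*[x for n,uv in(("scene",a),("side",b)) for x in (lambda c,d:(c,d[0]))(*rays(F[n],[uv]))])
    print(k,p.round(3),round(e,4),'reach',np.hypot(*p[:2]).round(3),cast(F["scene"],[a],.026).round(3),cast(F["side"],[b],.026).round(3))
for n,f in F.items():
    c,_=cv2.findContours(wine(f["color"]),cv2.RETR_EXTERNAL,cv2.CHAIN_APPROX_NONE)
    for q in c:
        if cv2.contourArea(q)>150:
            W=cast(f,q.reshape(-1,2),.014)[:,:2].astype(np.float32)
            (m,sz,an)=cv2.minAreaRect(W*1000)
            M=cv2.moments(q); print(n,int(M['m10']/M['m00']),int(M['m01']/M['m00']),np.round(m),np.round(sz),round(an,1))
E
```

```text
rl [ 0.384 -0.294  0.024] 0.0038 reach 0.483 [[ 0.387 -0.295  0.026]] [[ 0.382 -0.293  0.026]]
rs [0.467 0.055 0.022] 0.0034 reach 0.47 [[0.471 0.05  0.026]] [[0.464 0.06  0.026]]
sq [0.44  0.178 0.021] 0.0006 reach 0.474 [[0.444 0.171 0.026]] [[0.437 0.185 0.026]]
ov [0.356 0.287 0.022] 0.0035 reach 0.457 [[0.361 0.28  0.026]] [[0.353 0.291 0.026]]
br [ 0.451 -0.169  0.018] 0.0013 reach 0.481 [[ 0.457 -0.175  0.026]] [[ 0.447 -0.153  0.026]]
bs [ 0.467 -0.067  0.016] 0.0029 reach 0.472 [[ 0.475 -0.077  0.026]] [[ 0.461 -0.05   0.026]]
scene 24 168 [-426. -270.] [143. 505.] 65.5
scene 17 109 [-859.  -94.] [148.  91.] 89.0
scene 102 133 [-448.  -14.] [295. 602.] 61.4
scene 368 87 [130. 854.] [474. 736.] 54.1
scene 133 71 [-854.  445.] [440.  91.] 89.4
scene 376 57 [ -67. 1176.] [342. 919.] 90.0
scene 403 20 [-303. 2069.] [1064.  653.] 0.6
scene 59 58 [-2040.   831.] [ 809. 2522.] 65.5
side 194 314 [553. 353.] [80. 43.] 39.9
side 231 225 [618. 106.] [91. 75.] 9.7
side 292 137 [ 681. -463.] [224. 119.] 59.2
```

>>> send_rows(steps=[{"rz": 8.4},{"rz": 8.4},{"dx": 0.025,"dy": -0.04},{"dx": 0.025,"dy": -0.04},{"dx": 0.025,"dy": -0.04},{"dx": 0.025,"dy": -0.04},{"dx": 0.025,"dy": -0.04},{"dx": 0.025,"dy": -0.04}])

```text
invalid input at $.steps[0]: expected keys claw, dx, dy, dz, rx, ry, rz
```

>>> send_rows(steps=[{"dx": 0.025,"dy": -0.04},{"dx": 0.025,"dy": -0.04},{"dx": 0.025,"dy": -0.04},{"dx": 0.02,"dy": -0.03},{"dx": 0.015},{}])

```text
invalid input at $.steps[0]: expected keys claw, dx, dy, dz, rx, ry, rz
```

```bash
cat >>h.py <<'E'
def shot(tag):
    s=sense(); f=grab_frame("wrist"); f["s"]=s
    cv2.imwrite(f"pics/{tag}.png",f["color"][:,:,::-1]); np.save(f"pics/{tag}.npy",f,allow_pickle=True)
    print(tag,round(s["time"],2),s["ee_pos"].round(4),Ro.from_quat(s["orientation"]).as_matrix()[:,0].round(4),round(s["finger_gap"],4),s["grip_force"])
    return f,s
E
python3 -c "
from h import *
shot('wA')"
```

```text
wA 0.15 [ 0.1804 -0.5982  0.2309] [9.574e-01 2.887e-01 1.000e-04] 0.0855 0.0
```

>>> send_rows(steps=[{"dy": -0.05},{"dy": -0.05},{"dy": -0.05},{"dy": -0.05},{"dy": -0.05},{"dy": -0.04},{},{}])

```text
invalid input at $.steps[0]: expected keys claw, dx, dy, dz, rx, ry, rz
```

```bash
python3 -c "
from h import *
shot('wB')"
```

```text
wB 0.2 [ 0.1804 -0.5983  0.2309] [9.574e-01 2.887e-01 1.000e-04] 0.0855 0.0
```

View pics/wA.png

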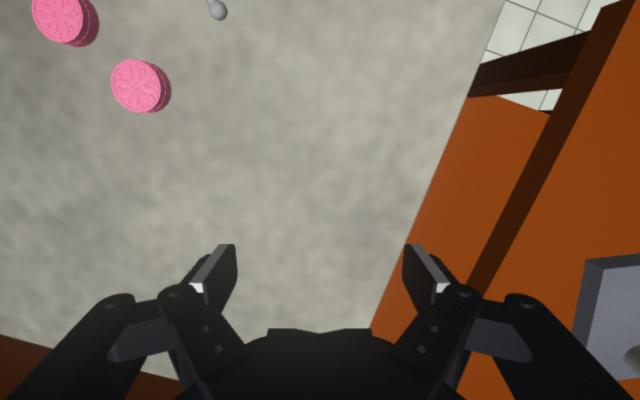

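View pics/wB.png

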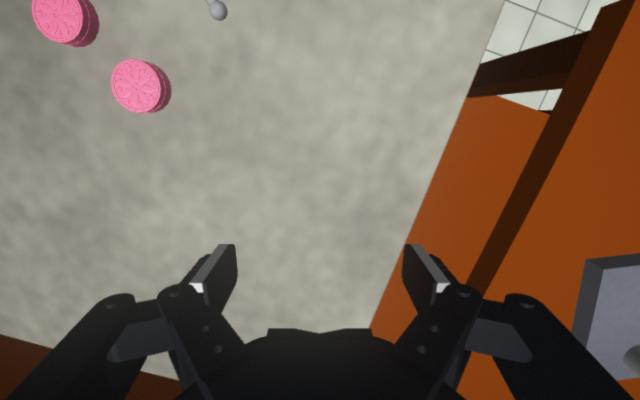

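The rows were refused because every row needs all seven keys, so the arm hasn't moved and both views are unchanged. I'll resend them in full.

>>> send_rows(steps=[{"claw": 0.0854,"dx": 0,"dy": 0,"dz": 0,"rx": 0,"ry": 0,"rz": 8.4},{"claw": 0.0854,"dx": 0,"dy": 0,"dz": 0,"rx": 0,"ry": 0,"rz": 8.4},{"claw": 0.0854,"dx": 0.025,"dy": -0.04,"dz": 0,"rx": 0,"ry": 0,"rz": 0},{"claw": 0.0854,"dx": 0.025,"dy": -0.04,"dz": 0,"rx": 0,"ry": 0,"rz": 0},{"claw": 0.0854,"dx": 0.025,"dy": -0.04,"dz": 0,"rx": 0,"ry": 0,"rz": 0},{"claw": 0.0854,"dx": 0.025,"dy": -0.04,"dz": 0,"rx": 0,"ry": 0,"rz": 0},{"claw": 0.0854,"dx": 0.025,"dy": -0.04,"dz": 0,"rx": 0,"ry": 0,"rz": 0},{"claw": 0.0854,"dx": 0.025,"dy": -0.04,"dz": 0,"rx": 0,"ry": 0,"rz": 0}])

```text
time: 1.05
ee_pos: [0.3311, -0.3568, 0.2314]
orientation: [1.0, -0.0, 0.0, 0.0]
contact_force: [0.1, -0.5, -0.7]
finger_gap: 0.0856
grip_force: 0.0
```

>>> send_rows(steps=[{"claw": 0.0854,"dx": 0.025,"dy": -0.04,"dz": 0,"rx": 0,"ry": 0,"rz": 0},{"claw": 0.0854,"dx": 0.025,"dy": -0.04,"dz": 0,"rx": 0,"ry": 0,"rz": 0},{"claw": 0.0854,"dx": 0.025,"dy": -0.04,"dz": 0,"rx": 0,"ry": 0,"rz": 0},{"claw": 0.0854,"dx": 0.025,"dy": -0.03,"dz": 0,"rx": 0,"ry": 0,"rz": 0},{"claw": 0.0854,"dx": 0,"dy": 0,"dz": 0,"rx": 0,"ry": 0,"rz": 0}])

```text
time: 1.55
ee_pos: [0.4324, -0.2055, 0.2314]
orientation: [1.0, 0.002, 0.0, -0.0]
contact_force: [1.0, -0.5, 0.4]
finger_gap: 0.0857
grip_force: 0.0
```

```bash
python3 -c "
from h import *
shot('wA')"
```

```text
wA 1.55 [ 0.4324 -0.2055  0.2314] [1.0e+00 3.8e-03 6.0e-04] 0.0857 0.0
```

>>> send_rows(steps=[{"claw": 0.0854,"dx": 0,"dy": -0.05,"dz": 0,"rx": 0,"ry": 0,"rz": 0},{"claw": 0.0854,"dx": 0,"dy": -0.05,"dz": 0,"rx": 0,"ry": 0,"rz": 0},{"claw": 0.0854,"dx": 0,"dy": -0.05,"dz": 0,"rx": 0,"ry": 0,"rz": 0},{"claw": 0.0854,"dx": 0,"dy": -0.05,"dz": 0,"rx": 0,"ry": 0,"rz": 0},{"claw": 0.0854,"dx": 0,"dy": -0.05,"dz": 0,"rx": 0,"ry": 0,"rz": 0},{"claw": 0.0854,"dx": 0,"dy": -0.05,"dz": 0,"rx": 0,"ry": 0,"rz": 0},{"claw": 0.0854,"dx": 0,"dy": 0,"dz": 0,"rx": 0,"ry": 0,"rz": 0}])

```text
time: 2.3
ee_pos: [0.4302, 0.0951, 0.2314]
orientation: [1.0, 0.002, 0.0, -0.0]
contact_force: [-0.8, -0.7, -0.5]
finger_gap: 0.0851
grip_force: 0.0
```

```bash
python3 -c "
from h import *
shot('wB')"
```

```text
wB 2.3 [0.4302 0.0951 0.2314] [1.0e+00 4.4e-03 3.0e-04] 0.0851 0.0
```

View pics/wA.png

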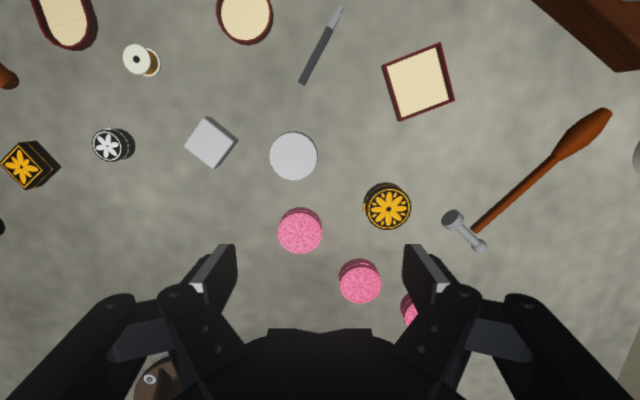

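View pics/wB.png

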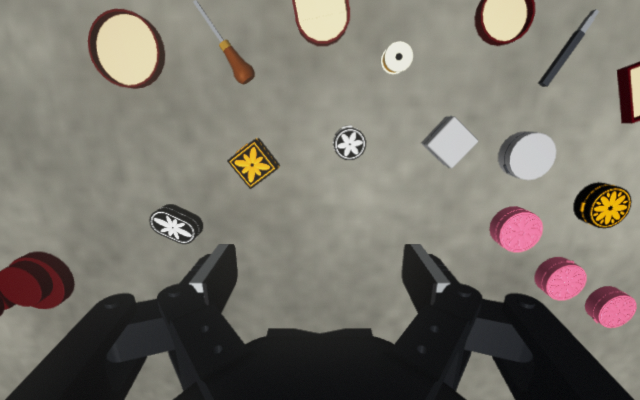

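Wrist view A: round_large (388,207), round_small (108,146), square (26,165), blanks at (210,143) and (293,155), square case (418,82). View B: oval (173,226), square (252,163), round_small (349,143), round_large (607,206), large round case (127,48). The oval and small round cases are cut off at the top edge, so I take two more views farther forward.

>>> send_rows(steps=[{"claw": 0.0854,"dx": 0.05,"dy": 0,"dz": 0,"rx": 0,"ry": 0,"rz": 0},{"claw": 0.0854,"dx": 0.05,"dy": 0,"dz": 0,"rx": 0,"ry": 0,"rz": 0},{"claw": 0.0854,"dx": 0.04,"dy": 0,"dz": 0,"rx": 0,"ry": 0,"rz": 0},{"claw": 0.0854,"dx": 0,"dy": 0,"dz": 0,"rx": 0,"ry": 0,"rz": 0}])

```text
time: 2.75
ee_pos: [0.5746, 0.0885, 0.2303]
orientation: [1.0, -0.002, 0.0, 0.0]
contact_force: [-0.5, -0.7, -0.5]
finger_gap: 0.0853
grip_force: 0.0
```

```bash
python3 -c "
from h import *
shot('wC')"
```

```text
wC 2.75 [0.5746 0.0885 0.2303] [ 1.0e+00 -3.6e-03  9.0e-04] 0.0853 0.0
```

>>> send_rows(steps=[{"claw": 0.0854,"dx": 0,"dy": 0.05,"dz": 0,"rx": 0,"ry": 0,"rz": 0},{"claw": 0.0854,"dx": 0,"dy": 0.05,"dz": 0,"rx": 0,"ry": 0,"rz": 0},{"claw": 0.0854,"dx": 0,"dy": 0.05,"dz": 0,"rx": 0,"ry": 0,"rz": 0},{"claw": 0.0854,"dx": 0,"dy": 0.05,"dz": 0,"rx": 0,"ry": 0,"rz": 0},{"claw": 0.0854,"dx": 0,"dy": 0.05,"dz": 0,"rx": 0,"ry": 0,"rz": 0},{"claw": 0.0854,"dx": 0,"dy": 0.05,"dz": 0,"rx": 0,"ry": 0,"rz": 0},{"claw": 0.0854,"dx": 0,"dy": 0,"dz": 0,"rx": 0,"ry": 0,"rz": 0}])

```text
time: 3.5
ee_pos: [0.5686, -0.2152, 0.2311]
orientation: [1.0, -0.003, -0.0, 0.001]
contact_force: [-0.3, 0.7, -0.7]
finger_gap: 0.0856
grip_force: 0.0
```

```bash
cat >meas.py <<'E'
from h import *
F={k:np.load(f"pics/{k}.npy",allow_pickle=True).item() for k in("wA","wB","wC","wD")}
# boxes: inlay blob (closed) nearest the given pixel, its outline cast on z=.026
B=dict(rl=dict(wA=(388,207),wB=(610,206)),rs=dict(wA=(106,146),wB=(350,142)),sq=dict(wA=(24,165),wB=(252,162)),ov=dict(wB=(173,226)))
def blob(im,uv,gold):
    h=cv2.cvtColor(im,cv2.COLOR_RGB2HSV).astype(int)
    m=((h[...,1]>130)&(h[...,2]>110) if gold else (h[...,2]>110)&(h[...,1]<60)).astype(np.uint8)
    roi=np.zeros_like(m); cv2.circle(roi,uv,34 if gold else 27,1,-1)
    # keep away from bright bench: only where the dark box is within reach
    dark=(h[...,2]<70).astype(np.uint8)*roi; hull=cv2.convexHull(cv2.findNonZero(dark)); hm=np.zeros_like(m); cv2.fillPoly(hm,[hull],1)
    m=cv2.morphologyEx(m*hm*roi,cv2.MORPH_CLOSE,np.ones((3,3)))
    n,l,st,c=cv2.connectedComponentsWithStats(m); i=1+np.argmax(st[1:,4])
    return cv2.findContours((l==i).astype(np.uint8),cv2.RETR_EXTERNAL,cv2.CHAIN_APPROX_NONE)[0][0]
def cream(im,uv):
    h=cv2.cvtColor(im,cv2.COLOR_RGB2HSV).astype(int)
    m=((h[...,0]>15)&(h[...,0]<35)&(h[...,1]>25)&(h[...,1]<140)&(h[...,2]>170)).astype(np.uint8)
    m|=wine(im)
    m=cv2.morphologyEx(m,cv2.MORPH_CLOSE,np.ones((3,3)))
    n,l,st,c=cv2.connectedComponentsWithStats(m); i=l[uv[1],uv[0]]
    return cv2.findContours((l==i).astype(np.uint8),cv2.RETR_EXTERNAL,cv2.CHAIN_APPROX_NONE)[0][0]
def rep(k,n,q,z):
    f=F[n]; W=(cast(f,q.reshape(-1,2),z,f["s"])[:,:2]*1000).astype(np.float32)
    m,sz,an=cv2.minAreaRect(W); o=(np.array(m)/1000).tolist()+[z]
    print(k,n,np.round(m,1),np.round(sz,1),round(an,1)); return o
if __name__=="__main__":
    def go(T,fn,z):
        for k,v in T.items():
            R=[]
            for n,uv in v.items():
                q=fn(F[n]["color"],uv,k); o=rep(k,n,q,z); c,d=rays(F[n],proj(F[n],o,F[n]["s"]),F[n]["s"]); R+=[c,d[0]]
            if len(R)==4: p,e=tri(*R); print("   tri",p.round(4),round(e,4),"reach",np.hypot(*p[:2]).round(3))
    go(B,lambda im,uv,k:blob(im,uv,k in("rl","sq")),.026)
    # cases: seeds from predicted places
    P=dict(crl=(.553,.353,.004),cov=(.618,.106,.004))
    C={}
    for k,n,z in(("csq","wA",(418,82)),("crs","wA",(246,18))): P[k]=cast(F[n],[z],.004,F[n]["s"])[0]
    for k,p in P.items():
        C[k]={n:tuple(int(x) for x in np.round(proj(F[n],p,F[n]["s"])[0])) for n in("wC","wD")}
        C[k]={n:u for n,u in C[k].items() if 0<u[0]<640 and 0<u[1]<400}
    print(C)
    go(C,lambda im,uv,k:cream(im,uv),.014)
E
python3 -c "
from h import *
shot('wD')"; python3 meas.py
```

```text
wD 3.5 [ 0.5686 -0.2152  0.2311] [ 1.e+00 -7.e-03 -3.e-04] 0.0856 0.0
rl wA [ 388.3 -295. ] [49.9 52.6] 41.9
rl wB [ 386.5 -292.5] [51.9 50.9] 18.0
   tri [ 0.3863 -0.296   0.0226] 0.0017 reach 0.487
rs wA [467.1  55.1] [30.4 33.1] 71.7
rs wB [468.3  58.8] [29.5 28.7] 7.5
   tri [0.4673 0.0583 0.0217] 0.0013 reach 0.471
sq wA [440.8 177.8] [41.5 40.4] 34.9
sq wB [441.5 179.5] [43.6 41.3] 36.2
   tri [0.4408 0.18   0.0239] 0.0008 reach 0.476
ov wB [357.8 290.2] [59.9 29.1] 60.8
{'crl': {'wC': (125, 187)}, 'cov': {'wC': (305, 137), 'wD': (73, 135)}, 'csq': {'wC': (615, 193), 'wD': (401, 188)}, 'crs': {'wC': (479, 142), 'wD': (245, 137)}}
crl wC [577.  324.6] [81.4 83.3] 25.0
cov wC [624.7  94.6] [84.7 54.2] 10.8
cov wD [625.7  93.7] [88.4 61.8] 10.1
   tri [0.6251 0.0947 0.0129] 0.001 reach 0.632
csq wC [ 541.5 -314.6] [74.8 73.3] 20.7
csq wD [ 542.3 -324.2] [69.3 68.4] 21.3
   tri [ 0.5385 -0.3279  0.0021] 0.001 reach 0.63
crs wC [ 615.8 -117.6] [62.6 61. ] 80.0
crs wD [ 616.2 -120.6] [55.5 60.5] 8.6
   tri [ 0.6158 -0.1196  0.0104] 0.0005 reach 0.627
```

View pics/wC.png

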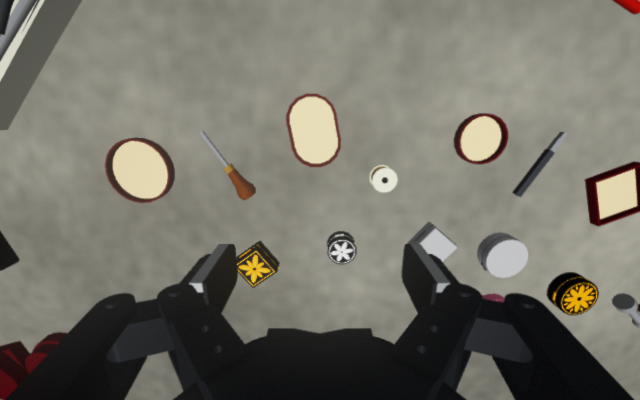

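View C shows the large round case at (140,170), the oval case (313,130), the small round case (481,138) and the square case (615,193, cut off). The two views agree within 1–3 mm, and the sizes match the given ones. First I go to round_large at (0.387, -0.295), closing along about 30° to stay clear of the pink boxes and the hammer.

>>> send_rows(steps=[{"claw": 0.0854,"dx": -0.045,"dy": 0.02,"dz": 0,"rx": 0,"ry": 0,"rz": 0},{"claw": 0.0854,"dx": -0.045,"dy": 0.02,"dz": 0,"rx": 0,"ry": 0,"rz": 0},{"claw": 0.0854,"dx": -0.045,"dy": 0.02,"dz": 0,"rx": 0,"ry": 0,"rz": 0},{"claw": 0.0854,"dx": -0.045,"dy": 0.02,"dz": 0,"rx": 0,"ry": 0,"rz": 0},{"claw": 0.0854,"dx": 0,"dy": 0,"dz": 0.02,"rx": 0,"ry": 0,"rz": 8.5},{"claw": 0.0854,"dx": 0,"dy": 0,"dz": 0.02,"rx": 0,"ry": 0,"rz": 8.5},{"claw": 0.0854,"dx": 0,"dy": 0,"dz": 0.02,"rx": 0,"ry": 0,"rz": 8.5},{"claw": 0.0854,"dx": 0,"dy": 0,"dz": 0.02,"rx": 0,"ry": 0,"rz": 8.5}])

```text
time: 4.35
ee_pos: [0.3895, -0.2879, 0.151]
orientation: [0.955, -0.296, 0.0, 0.0]
contact_force: [0.0, -0.3, 0.4]
finger_gap: 0.0852
grip_force: 0.0
```

>>> send_rows(steps=[{"claw": 0.0854,"dx": 0,"dy": 0,"dz": 0.02,"rx": 0,"ry": 0,"rz": 8.5},{"claw": 0.0854,"dx": 0,"dy": 0,"dz": 0.02,"rx": 0,"ry": 0,"rz": 8.5},{"claw": 0.0854,"dx": 0,"dy": 0,"dz": 0.02,"rx": 0,"ry": 0,"rz": 8.5},{"claw": 0.0854,"dx": 0,"dy": 0,"dz": 0.0,"rx": 0,"ry": 0,"rz": 0},{"claw": 0.0854,"dx": 0,"dy": 0,"dz": 0.0,"rx": 0,"ry": 0,"rz": 0}])

```text
time: 4.85
ee_pos: [0.3901, -0.2882, 0.0918]
orientation: [0.869, -0.494, -0.0, -0.0]
contact_force: [-1.0, -0.8, -0.0]
finger_gap: 0.0853
grip_force: 0.0
```

```bash
cat >>h.py <<'E'
def to(x,y,z,yaw):
    "remaining shift in tool axes (m) and turn about tool z (deg); yaw = heading of tool x"
    s=sense(); A=Ro.from_quat(s["orientation"]).as_matrix(); c=np.degrees(np.arctan2(A[1,0],A[0,0]))
    print("t",round(s["time"],2),"pos",s["ee_pos"].round(4),"yaw",round(c,1),"tilt",round(np.degrees(np.arccos(-A[2,2])),2),"q6",round(s["q"][5],2),"gap",round(s["finger_gap"],4))
    print(" shift now",(A.T@(np.array([x,y,z])-s["ee_pos"])).round(4),"rz",round((c-yaw+180)%360-180,1),
      "shift in goal axes",(Ro.from_euler("z",yaw,degrees=True).as_matrix()@np.diag([1,-1,-1])).T.dot(np.array([x,y,z])-s["ee_pos"]).round(4))
E
python3 -c "
from h import *
to(.387,-.295,.008,-60)
f,s=shot('g1')"
```

```text
t 4.85 pos [ 0.3901 -0.2882  0.0918] yaw -59.3 tilt 0.03 q6 1.83 gap 0.0853
 shift now [0.0043 0.0061 0.0838] rz 0.7 shift in goal axes [0.0044 0.0061 0.0838]
g1 4.85 [ 0.3901 -0.2882  0.0918] [ 5.110e-01 -8.596e-01 -5.000e-04] 0.0853 0.0
```

View pics/g1.png

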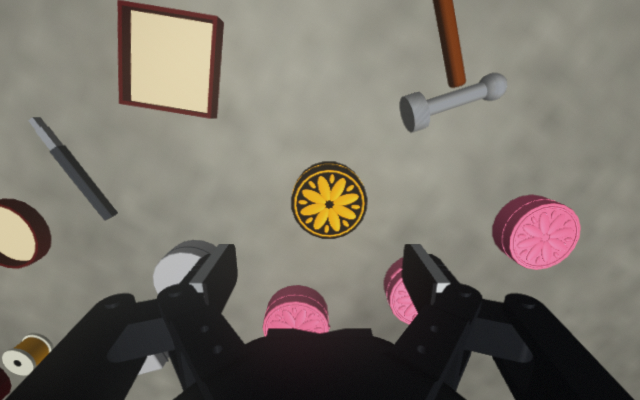

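Box round_large sits at (329,200) between the fingers, with nothing under the finger tips. I'll refine its place from this nearer view.

```bash
python3 - <<'E'
from meas import *
F['g1']=np.load("pics/g1.npy",allow_pickle=True).item()
q=blob(F['g1']['color'],(329,204),True)
import cv2
print(cv2.boundingRect(q))
rep('rl','g1',q,.026)
a=rays(F['g1'],[(329,202.5)],F['g1']['s']);b=rays(F['wA'],[(388,207.5)],F['wA']['s'])
print(tri(a[0],a[1][0],b[0],b[1][0]), cast(F['g1'],[(329,202.5)],.026,F['g1']['s']))
E
```

```text
(298, 174, 62, 63)
rl g1 [ 384.5 -294.7] [46.3 50.4] 40.3
(array([ 0.38573485, -0.29631386,  0.02119489]), np.float64(0.0005428190503728079)) [[ 0.38639923 -0.29744958  0.026     ]]
```

>>> send_rows(squeeze=40, steps=[{"claw": 0.0854,"dx": 0.005,"dy": 0.0075,"dz": 0.02,"rx": 0,"ry": 0,"rz": 0.5},{"claw": 0.0854,"dx": 0,"dy": 0,"dz": 0.03,"rx": 0,"ry": 0,"rz": 0},{"claw": 0.0854,"dx": 0,"dy": 0,"dz": 0.024,"rx": 0,"ry": 0,"rz": 0},{"claw": 0.0854,"dx": 0,"dy": 0,"dz": 0.01,"rx": 0,"ry": 0,"rz": 0},{"claw": 0.05,"dx": 0,"dy": 0,"dz": 0,"rx": 0,"ry": 0,"rz": 0},{"claw": 0.05,"dx": 0,"dy": 0,"dz": 0,"rx": 0,"ry": 0,"rz": 0},{"claw": 0.05,"dx": 0,"dy": 0,"dz": 0,"rx": 0,"ry": 0,"rz": 0},{"claw": 0.05,"dx": 0,"dy": 0,"dz": 0,"rx": 0,"ry": 0,"rz": 0}])

```text
time: 5.7
ee_pos: [0.387, -0.2969, 0.0089]
orientation: [0.866, -0.5, 0.001, 0.0]
contact_force: [-2.9, 0.1, 8.5]
finger_gap: 0.058
grip_force: 42.9
```

>>> send_rows(steps=[{"claw": 0.05,"dx": 0,"dy": 0,"dz": -0.02,"rx": 0,"ry": 0,"rz": 0},{"claw": 0.05,"dx": 0,"dy": 0,"dz": -0.03,"rx": 0,"ry": 0,"rz": 0},{"claw": 0.05,"dx": 0,"dy": 0,"dz": -0.03,"rx": 0,"ry": 0,"rz": -8.5},{"claw": 0.05,"dx": 0,"dy": 0,"dz": 0,"rx": 0,"ry": 0,"rz": -8.5},{"claw": 0.05,"dx": 0,"dy": 0,"dz": 0,"rx": 0,"ry": 0,"rz": -8.5},{"claw": 0.05,"dx": 0,"dy": 0,"dz": 0,"rx": 0,"ry": 0,"rz": -8.5},{"claw": 0.05,"dx": 0,"dy": 0,"dz": 0,"rx": 0,"ry": 0,"rz": -8.5},{"claw": 0.05,"dx": 0,"dy": 0,"dz": 0,"rx": 0,"ry": 0,"rz": -8.5}])

```text
time: 6.5
ee_pos: [0.3868, -0.2967, 0.0884]
orientation: [0.997, -0.075, 0.001, 0.001]
contact_force: [0.5, -0.4, -2.6]
finger_gap: 0.0581
grip_force: 44.3
```

>>> send_rows(steps=[{"claw": 0.05,"dx": 0,"dy": 0,"dz": 0,"rx": 0,"ry": 0,"rz": -8.5},{"claw": 0.05,"dx": 0.015,"dy": -0.045,"dz": 0,"rx": 0,"ry": 0,"rz": 0},{"claw": 0.05,"dx": 0.015,"dy": -0.045,"dz": 0,"rx": 0,"ry": 0,"rz": 0},{"claw": 0.05,"dx": 0.015,"dy": -0.045,"dz": 0,"rx": 0,"ry": 0,"rz": 0},{"claw": 0.05,"dx": 0.015,"dy": -0.045,"dz": 0,"rx": 0,"ry": 0,"rz": 0},{"claw": 0.05,"dx": 0.015,"dy": -0.045,"dz": 0,"rx": 0,"ry": 0,"rz": 0},{"claw": 0.05,"dx": 0.015,"dy": -0.045,"dz": 0,"rx": 0,"ry": 0,"rz": 0},{"claw": 0.05,"dx": 0.015,"dy": -0.045,"dz": 0,"rx": 0,"ry": 0,"rz": 0}])

```text
time: 7.3
ee_pos: [0.495, 0.0195, 0.0884]
orientation: [1.0, -0.004, 0.001, 0.0]
contact_force: [1.0, -0.9, -2.2]
finger_gap: 0.0578
grip_force: 44.3
```

>>> send_rows(steps=[{"claw": 0.05,"dx": 0.014,"dy": -0.044,"dz": 0,"rx": 0,"ry": 0,"rz": 0},{"claw": 0.05,"dx": 0.014,"dy": -0.044,"dz": 0,"rx": 0,"ry": 0,"rz": 0},{"claw": 0.05,"dx": 0.014,"dy": -0.044,"dz": 0,"rx": 0,"ry": 0,"rz": 0},{"claw": 0.05,"dx": 0.014,"dy": -0.044,"dz": 0,"rx": 0,"ry": 0,"rz": 0},{"claw": 0.05,"dx": 0.014,"dy": -0.044,"dz": 0,"rx": 0,"ry": 0,"rz": 0},{"claw": 0.05,"dx": 0.014,"dy": -0.044,"dz": 0,"rx": 0,"ry": 0,"rz": 0},{"claw": 0.05,"dx": 0,"dy": 0,"dz": 0,"rx": 0,"ry": 0,"rz": 0}])

```text
time: 8.0
ee_pos: [0.5819, 0.2855, 0.0884]
orientation: [1.0, -0.002, 0.002, -0.001]
contact_force: [-1.1, -1.3, -1.3]
finger_gap: 0.0581
grip_force: 44.3
```

```bash
python3 - <<'E'
from meas import *
to(.577,.325,.013,0)
f,s=shot('p1'); F['p1']=f
P=cast(F['wC'],[(140,170)],.004,F['wC']['s'])[0]
u=proj(f,P,s)[0]; print(P,u)
E
```

```text
t 8.0 pos [0.5819 0.2855 0.0884] yaw -0.3 tilt 0.21 q6 1.93 gap 0.0581
 shift now [-0.0053 -0.0393  0.0754] rz -0.3 shift in goal axes [-0.0049 -0.0395  0.0754]
p1 8.0 [0.5819 0.2855 0.0884] [ 1.     -0.0047  0.0032] 0.0581 44.33542926795781
[0.57609209 0.32779554 0.004     ] [269.18960778 209.3915666 ]
```

View pics/p1.png

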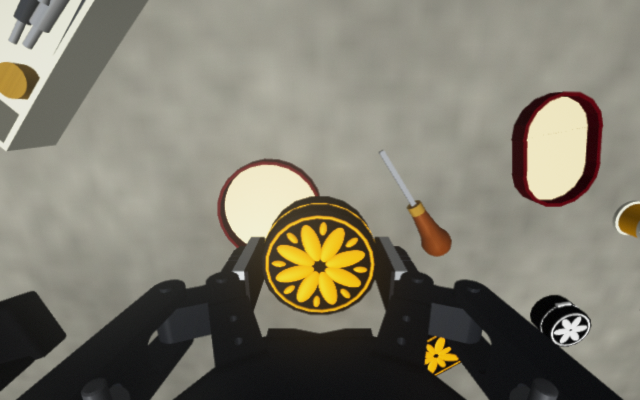

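The box is held at (320,265). The large case rim is centred near (269,208), as predicted from the earlier view. I lower into it.

>>> send_rows(steps=[{"claw": 0.05,"dx": -0.0025,"dy": -0.02,"dz": 0,"rx": 0,"ry": 0,"rz": 0},{"claw": 0.05,"dx": -0.0025,"dy": -0.02,"dz": 0.01,"rx": 0,"ry": 0,"rz": 0},{"claw": 0.05,"dx": 0,"dy": 0,"dz": 0.03,"rx": 0,"ry": 0,"rz": 0},{"claw": 0.05,"dx": 0,"dy": 0,"dz": 0.02,"rx": 0,"ry": 0,"rz": 0},{"claw": 0.05,"dx": 0,"dy": 0,"dz": 0.01,"rx": 0,"ry": 0,"rz": 0},{"claw": 0.05,"dx": 0,"dy": 0,"dz": 0,"rx": 0,"ry": 0,"rz": 0}])

```text
time: 8.65
ee_pos: [0.5756, 0.3203, 0.016]
orientation: [1.0, -0.005, -0.001, 0.001]
contact_force: [0.2, 0.1, -1.1]
finger_gap: 0.058
grip_force: 44.3
```

```bash
python3 -c "
from h import *
to(.577,.326,.013,0); print(sense()['contact_force'])"
```

```text
t 8.65 pos [0.5756 0.3203 0.016 ] yaw -0.5 tilt 0.14 q6 1.99 gap 0.058
 shift now [ 0.0014 -0.0058  0.0029] rz -0.5 shift in goal axes [ 0.0014 -0.0057  0.003 ]
[ 0.18933     0.11476442 -1.11774432]
```

>>> send_rows(steps=[{"claw": 0.05,"dx": 0.001,"dy": -0.006,"dz": 0,"rx": 0,"ry": 0,"rz": 0},{"claw": 0.05,"dx": 0,"dy": 0,"dz": 0.003,"rx": 0,"ry": 0,"rz": 0},{"claw": 0.05,"dx": 0,"dy": 0,"dz": 0,"rx": 0,"ry": 0,"rz": 0}])

```text
time: 8.95
ee_pos: [0.5775, 0.3269, 0.0148]
orientation: [1.0, -0.004, 0.0, -0.0]
contact_force: [0.0, 0.2, -1.2]
finger_gap: 0.0582
grip_force: 44.3
```

>>> send_rows(steps=[{"claw": 0.05,"dx": 0,"dy": 0,"dz": 0.002,"rx": 0,"ry": 0,"rz": 0},{"claw": 0.05,"dx": 0,"dy": 0,"dz": 0,"rx": 0,"ry": 0,"rz": 0}])

```text
time: 9.15
ee_pos: [0.5776, 0.3268, 0.013]
orientation: [1.0, -0.005, 0.001, -0.0]
contact_force: [-0.9, 0.4, 2.6]
finger_gap: 0.0578
grip_force: 44.7
```

>>> send_rows(steps=[{"claw": 0.0854,"dx": 0,"dy": 0,"dz": 0,"rx": 0,"ry": 0,"rz": 0},{"claw": 0.0854,"dx": 0,"dy": 0,"dz": 0,"rx": 0,"ry": 0,"rz": 0},{"claw": 0.0854,"dx": 0,"dy": 0,"dz": 0,"rx": 0,"ry": 0,"rz": 0},{"claw": 0.0854,"dx": 0,"dy": 0,"dz": -0.03,"rx": 0,"ry": 0,"rz": 0},{"claw": 0.0854,"dx": 0,"dy": 0,"dz": -0.05,"rx": 0,"ry": 0,"rz": 0},{"claw": 0.0854,"dx": -0.048,"dy": 0.008,"dz": 0,"rx": 0,"ry": 0,"rz": 0},{"claw": 0.0854,"dx": -0.048,"dy": 0.008,"dz": 0,"rx": 0,"ry": 0,"rz": 0},{"claw": 0.0854,"dx": -0.048,"dy": 0.008,"dz": 0,"rx": 0,"ry": 0,"rz": 0}])

```text
time: 9.95
ee_pos: [0.4314, 0.3034, 0.0926]
orientation: [1.0, -0.005, 0.0, -0.0]
contact_force: [0.1, 0.4, -0.5]
finger_gap: 0.0854
grip_force: 0.0
```

>>> send_rows(steps=[{"claw": 0.07,"dx": -0.048,"dy": 0.008,"dz": 0,"rx": 0,"ry": 0,"rz": 0},{"claw": 0.07,"dx": 0,"dy": 0,"dz": 0,"rx": 0,"ry": 0,"rz": -8.5},{"claw": 0.07,"dx": 0,"dy": 0,"dz": 0,"rx": 0,"ry": 0,"rz": -8.5},{"claw": 0.07,"dx": 0,"dy": 0,"dz": 0,"rx": 0,"ry": 0,"rz": -8.5},{"claw": 0.07,"dx": 0,"dy": 0,"dz": 0,"rx": 0,"ry": 0,"rz": -8.5},{"claw": 0.07,"dx": 0,"dy": 0,"dz": 0,"rx": 0,"ry": 0,"rz": -8.5},{"claw": 0.07,"dx": 0,"dy": 0,"dz": 0,"rx": 0,"ry": 0,"rz": -8.5},{"claw": 0.07,"dx": 0,"dy": 0,"dz": 0,"rx": 0,"ry": 0,"rz": -8.5}])

```text
time: 10.75
ee_pos: [0.3851, 0.2964, 0.0923]
orientation: [0.869, 0.495, 0.0, 0.0]
contact_force: [-0.2, -0.0, 1.2]
finger_gap: 0.0705
grip_force: 0.0
```

```bash
cat >near.py <<'E'
import sys
from meas import *
def near(tag,P,gold,ref=None,refuv=None):
    f,s=shot(tag); F[tag]=f
    u=proj(f,P,s)[0]; print("predicted px",u.round())
    q=blob(f["color"],tuple(int(x) for x in u.round()),gold); print("bbox",cv2.boundingRect(q))
    o=rep(tag,tag,q,.026)
    if ref:
        q2=blob(F[ref]["color"],refuv,gold); o2=rep(tag,ref,q2,.026)
        a=rays(f,proj(f,o,s),s); b=rays(F[ref],proj(F[ref],o2,F[ref]["s"]),F[ref]["s"])
        p,e=tri(a[0],a[1][0],b[0],b[1][0]); print("tri",p.round(4),round(e,4))
E
python3 -c "
from near import *
to(.358,.289,.010,60.8)
near('g2',(.358,.289,.026),False,'wB',(173,226))"
```

```text
t 10.75 pos [0.3851 0.2964 0.0923] yaw 59.3 tilt 0.01 q6 1.06 gap 0.0705
 shift now [-0.0202 -0.0195  0.0823] rz -1.5 shift in goal axes [-0.0197 -0.02    0.0823]
g2 10.75 [0.3851 0.2964 0.0923] [5.101e-01 8.601e-01 1.000e-04] 0.0705 0.0
predicted px [295. 233.]
bbox (270, 207, 43, 53)
g2 g2 [355.3 290. ] [45.2 32.5] 62.4
g2 wB [357.8 290.2] [59.9 29.1] 60.8
tri [0.3565 0.2903 0.026 ] 0.0023
```

View pics/g2.png

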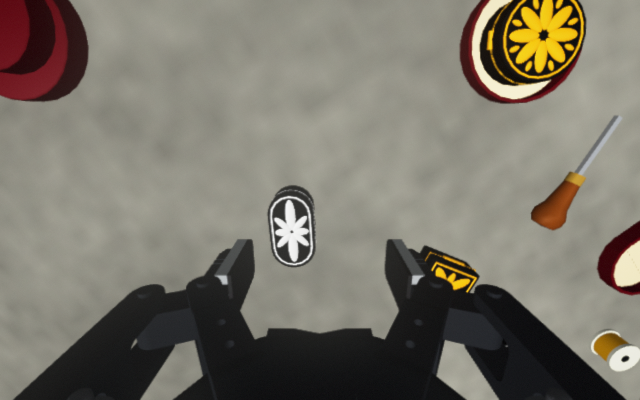

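The oval lies at (291,231), upright in the picture and so aligned with the fingers; round_large sits in its case at (530,45).

>>> send_rows(squeeze=40, steps=[{"claw": 0.07,"dx": -0.0185,"dy": -0.0225,"dz": 0,"rx": 0,"ry": 0,"rz": -0.5},{"claw": 0.07,"dx": 0,"dy": 0,"dz": 0.03,"rx": 0,"ry": 0,"rz": 0},{"claw": 0.07,"dx": 0,"dy": 0,"dz": 0,"rx": 0,"ry": 0,"rz": 0}])

```text
time: 11.1
ee_pos: [0.3551, 0.2916, 0.0607]
orientation: [0.869, 0.495, -0.002, 0.0]
contact_force: [0.0, 0.7, -0.8]
finger_gap: 0.07
grip_force: 0.0
```

```bash
python3 -c "
from h import *
to(.356,.292,.010,60)"
```

```text
t 11.1 pos [0.3551 0.2916 0.0607] yaw 59.3 tilt 0.19 q6 1.08 gap 0.07
 shift now [0.0009 0.0006 0.0507] rz -0.7 shift in goal axes [0.0007 0.0006 0.0507]
```

>>> send_rows(steps=[{"claw": 0.07,"dx": 0,"dy": 0,"dz": 0.03,"rx": 0,"ry": 0,"rz": -0.7},{"claw": 0.07,"dx": 0,"dy": 0,"dz": 0.02,"rx": 0,"ry": 0,"rz": 0},{"claw": 0.07,"dx": 0,"dy": 0,"dz": 0.001,"rx": 0,"ry": 0,"rz": 0},{"claw": 0.028,"dx": 0,"dy": 0,"dz": 0,"rx": 0,"ry": 0,"rz": 0},{"claw": 0.028,"dx": 0,"dy": 0,"dz": 0,"rx": 0,"ry": 0,"rz": 0},{"claw": 0.028,"dx": 0,"dy": 0,"dz": 0,"rx": 0,"ry": 0,"rz": 0},{"claw": 0.028,"dx": 0,"dy": 0,"dz": 0,"rx": 0,"ry": 0,"rz": 0},{"claw": 0.028,"dx": 0,"dy": 0,"dz": 0,"rx": 0,"ry": 0,"rz": 0}])

```text
time: 11.9
ee_pos: [0.3568, 0.2925, 0.0127]
orientation: [0.865, 0.501, 0.001, 0.0]
contact_force: [0.2, -0.6, 6.9]
finger_gap: 0.0351
grip_force: 38.8
```

>>> send_rows(steps=[{"claw": 0.028,"dx": 0,"dy": 0,"dz": -0.02,"rx": 0,"ry": 0,"rz": 0},{"claw": 0.028,"dx": 0,"dy": 0,"dz": -0.03,"rx": 0,"ry": 0,"rz": 0},{"claw": 0.028,"dx": 0,"dy": 0,"dz": -0.03,"rx": 0,"ry": 0,"rz": 8.3},{"claw": 0.028,"dx": 0,"dy": 0,"dz": 0,"rx": 0,"ry": 0,"rz": 8.3},{"claw": 0.028,"dx": 0,"dy": 0,"dz": 0,"rx": 0,"ry": 0,"rz": 8.3},{"claw": 0.028,"dx": 0,"dy": 0,"dz": 0,"rx": 0,"ry": 0,"rz": 8.3},{"claw": 0.028,"dx": 0,"dy": 0,"dz": 0,"rx": 0,"ry": 0,"rz": 8.3},{"claw": 0.028,"dx": 0,"dy": 0,"dz": 0,"rx": 0,"ry": 0,"rz": 8.3}])

```text
time: 12.7
ee_pos: [0.3563, 0.2922, 0.0923]
orientation: [0.996, 0.087, 0.001, -0.0]
contact_force: [-0.1, 0.2, 0.2]
finger_gap: 0.0351
grip_force: 40.4
```

>>> send_rows(steps=[{"claw": 0.028,"dx": 0.0328,"dy": 0.0346,"dz": 0,"rx": 0,"ry": 0,"rz": 0},{"claw": 0.028,"dx": 0.0328,"dy": 0.0346,"dz": 0,"rx": 0,"ry": 0,"rz": 0},{"claw": 0.028,"dx": 0.0328,"dy": 0.0346,"dz": 0,"rx": 0,"ry": 0,"rz": 0},{"claw": 0.028,"dx": 0.0328,"dy": 0.0346,"dz": 0,"rx": 0,"ry": 0,"rz": 0},{"claw": 0.028,"dx": 0.0328,"dy": 0.0346,"dz": 0,"rx": 0,"ry": 0,"rz": 0},{"claw": 0.028,"dx": 0.0328,"dy": 0.0346,"dz": 0,"rx": 0,"ry": 0,"rz": 0},{"claw": 0.028,"dx": 0,"dy": 0,"dz": 0,"rx": 0,"ry": 0,"rz": 0}])

```text
time: 13.4
ee_pos: [0.5915, 0.12, 0.0924]
orientation: [0.996, 0.088, 0.002, 0.0]
contact_force: [0.0, 0.1, -1.1]
finger_gap: 0.0351
grip_force: 40.3
```

```bash
python3 - <<'E'
from meas import *
to(.625,.0945,.017,10.5)
f,s=shot('p2'); F['p2']=f
u=proj(f,(.625,.0945,.004),s)[0]; print(u)
q=cream(f['color'],tuple(int(x) for x in u+[-8,-10])); print(cv2.boundingRect(q)); rep('cov','p2',q,.014)
cv2.imwrite("pics/p2b.png",f['color'][:,:,::-1])
E
```

```text
t 13.4 pos [0.5915 0.12   0.0924] yaw 10.1 tilt 0.25 q6 1.49 gap 0.0351
 shift now [0.0282 0.0309 0.0756] rz -0.4 shift in goal axes [0.0283 0.0312 0.0754]
p2 13.4 [0.5915 0.12   0.0924] [0.9844 0.176  0.0042] 0.0351 40.32221155241132
[356.45555807 168.30717162]
(322, 115, 74, 107)
cov p2 [625.   94.1] [85.2 57.1] 11.9
```

View pics/p2.png

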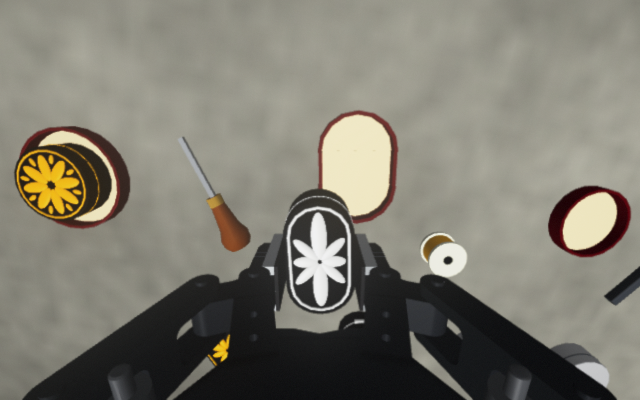

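The oval is held straight at (320,261). Its case at (358,168) confirms the place (0.625, 0.094).

>>> send_rows(steps=[{"claw": 0.028,"dx": 0.0285,"dy": 0.0312,"dz": 0,"rx": 0,"ry": 0,"rz": -0.7},{"claw": 0.028,"dx": 0,"dy": 0,"dz": 0.01,"rx": 0,"ry": 0,"rz": 0},{"claw": 0.028,"dx": 0,"dy": 0,"dz": 0.03,"rx": 0,"ry": 0,"rz": 0},{"claw": 0.028,"dx": 0,"dy": 0,"dz": 0,"rx": 0,"ry": 0,"rz": 0}])

```text
time: 13.85
ee_pos: [0.6184, 0.0983, 0.0489]
orientation: [0.995, 0.097, -0.003, -0.0]
contact_force: [-0.7, 0.9, -1.5]
finger_gap: 0.0353
grip_force: 40.3
```

```bash
python3 -c "
from h import *
to(.625,.0943,.017,11)"
```

```text
t 13.85 pos [0.6184 0.0983 0.0489] yaw 11.1 tilt 0.31 q6 1.43 gap 0.0353
 shift now [0.0059 0.0052 0.0319] rz 0.1 shift in goal axes [0.0057 0.0052 0.0319]
```

>>> send_rows(steps=[{"claw": 0.028,"dx": 0.0058,"dy": 0.0052,"dz": 0,"rx": 0,"ry": 0,"rz": 0},{"claw": 0.028,"dx": 0,"dy": 0,"dz": 0.015,"rx": 0,"ry": 0,"rz": 0},{"claw": 0.028,"dx": 0,"dy": 0,"dz": 0.01,"rx": 0,"ry": 0,"rz": 0},{"claw": 0.028,"dx": 0,"dy": 0,"dz": 0.005,"rx": 0,"ry": 0,"rz": 0},{"claw": 0.028,"dx": 0,"dy": 0,"dz": 0.0,"rx": 0,"ry": 0,"rz": 0}])

```text
time: 14.35
ee_pos: [0.627, 0.0939, 0.0204]
orientation: [0.995, 0.097, -0.001, -0.0]
contact_force: [-0.6, -0.0, -1.4]
finger_gap: 0.0357
grip_force: 40.3
```

>>> send_rows(steps=[{"claw": 0.028,"dx": -0.001,"dy": 0,"dz": 0.002,"rx": 0,"ry": 0,"rz": 0},{"claw": 0.028,"dx": 0,"dy": 0,"dz": 0.0015,"rx": 0,"ry": 0,"rz": 0},{"claw": 0.028,"dx": 0,"dy": 0,"dz": 0.0,"rx": 0,"ry": 0,"rz": 0}])

```text
time: 14.65
ee_pos: [0.6266, 0.0937, 0.0178]
orientation: [0.995, 0.097, 0.0, 0.0]
contact_force: [-0.1, -0.4, -0.9]
finger_gap: 0.0351
grip_force: 40.3
```

>>> send_rows(steps=[{"claw": 0.028,"dx": 0,"dy": 0,"dz": 0.001,"rx": 0,"ry": 0,"rz": 0},{"claw": 0.028,"dx": 0,"dy": 0,"dz": 0.001,"rx": 0,"ry": 0,"rz": 0},{"claw": 0.028,"dx": 0,"dy": 0,"dz": 0.0,"rx": 0,"ry": 0,"rz": 0}])

```text
time: 14.95
ee_pos: [0.6267, 0.0937, 0.0167]
orientation: [0.995, 0.097, 0.0, 0.0]
contact_force: [-3.0, -1.2, 7.2]
finger_gap: 0.0351
grip_force: 41.2
```

>>> send_rows(steps=[{"claw": 0.06,"dx": 0,"dy": 0,"dz": 0,"rx": 0,"ry": 0,"rz": 0},{"claw": 0.06,"dx": 0,"dy": 0,"dz": 0,"rx": 0,"ry": 0,"rz": 0},{"claw": 0.06,"dx": 0,"dy": 0,"dz": 0,"rx": 0,"ry": 0,"rz": 0},{"claw": 0.06,"dx": 0,"dy": 0,"dz": -0.03,"rx": 0,"ry": 0,"rz": 0},{"claw": 0.07,"dx": 0,"dy": 0,"dz": -0.05,"rx": 0,"ry": 0,"rz": 0},{"claw": 0.07,"dx": -0.0333,"dy": -0.0239,"dz": 0,"rx": 0,"ry": 0,"rz": 0},{"claw": 0.07,"dx": -0.0333,"dy": -0.0239,"dz": 0,"rx": 0,"ry": 0,"rz": 0},{"claw": 0.07,"dx": -0.0333,"dy": -0.0239,"dz": 0,"rx": 0,"ry": 0,"rz": 0}])

```text
time: 15.75
ee_pos: [0.5134, 0.1451, 0.096]
orientation: [0.995, 0.096, 0.0, -0.0]
contact_force: [0.1, 1.1, 0.3]
finger_gap: 0.0702
grip_force: 0.0
```

>>> send_rows(steps=[{"claw": 0.07,"dx": -0.0333,"dy": -0.0239,"dz": 0,"rx": 0,"ry": 0,"rz": 0},{"claw": 0.07,"dx": -0.0333,"dy": -0.0239,"dz": 0,"rx": 0,"ry": 0,"rz": 0},{"claw": 0.07,"dx": 0,"dy": 0,"dz": 0,"rx": 0,"ry": 0,"rz": -8.3},{"claw": 0.07,"dx": 0,"dy": 0,"dz": 0,"rx": 0,"ry": 0,"rz": -8.3},{"claw": 0.07,"dx": 0,"dy": 0,"dz": 0,"rx": 0,"ry": 0,"rz": -8.3},{"claw": 0.07,"dx": 0,"dy": 0,"dz": 0,"rx": 0,"ry": 0,"rz": 0}])

```text
time: 16.35
ee_pos: [0.4402, 0.179, 0.0958]
orientation: [0.951, 0.31, 0.0, 0.0]
contact_force: [-0.3, 0.5, 0.1]
finger_gap: 0.07
grip_force: 0.0
```

```bash
sed -i 's/34 if gold else 27/40 if gold else 32/' meas.py; python3 -c "
from near import *
to(.441,.179,.010,36)
near('g3',(.441,.179,.026),True,'wB',(252,162))"
```

```text
t 16.35 pos [0.4402 0.179  0.0958] yaw 36.1 tilt 0.01 q6 1.19 gap 0.07
 shift now [0.0006 0.0005 0.0858] rz 0.1 shift in goal axes [0.0006 0.0005 0.0858]
g3 16.35 [0.4402 0.179  0.0958] [8.079e-01 5.893e-01 2.000e-04] 0.07 0.0
predicted px [320. 207.]
bbox (293, 182, 53, 50)
g3 g3 [440.8 179.3] [40.7 41.3] 36.1
g3 wB [441.5 179.5] [43.6 41.3] 36.2
tri [0.4414 0.1794 0.0269] 0.0006
```

View pics/g3.png

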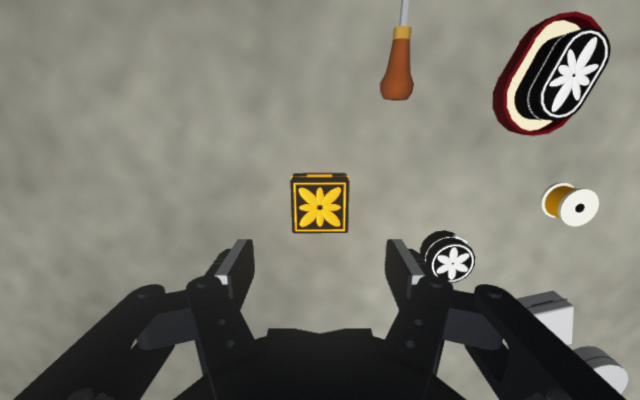

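The square is centred at (320,207) and straight between the fingers. The oval rests in its case at (553,75). I grasp the square.

>>> send_rows(squeeze=40, steps=[{"claw": 0.07,"dx": 0,"dy": 0,"dz": 0.04,"rx": 0,"ry": 0,"rz": 0},{"claw": 0.07,"dx": 0,"dy": 0,"dz": 0.03,"rx": 0,"ry": 0,"rz": 0},{"claw": 0.07,"dx": 0,"dy": 0,"dz": 0.017,"rx": 0,"ry": 0,"rz": 0},{"claw": 0.04,"dx": 0,"dy": 0,"dz": 0.001,"rx": 0,"ry": 0,"rz": 0},{"claw": 0.038,"dx": 0,"dy": 0,"dz": 0,"rx": 0,"ry": 0,"rz": 0},{"claw": 0.038,"dx": 0,"dy": 0,"dz": 0,"rx": 0,"ry": 0,"rz": 0},{"claw": 0.038,"dx": 0,"dy": 0,"dz": 0,"rx": 0,"ry": 0,"rz": 0},{"claw": 0.038,"dx": 0,"dy": 0,"dz": 0,"rx": 0,"ry": 0,"rz": 0}])

```text
time: 17.2
ee_pos: [0.4405, 0.179, 0.0085]
orientation: [0.951, 0.309, 0.001, 0.0]
contact_force: [0.0, -0.0, -1.6]
finger_gap: 0.0451
grip_force: 42.4
```

>>> send_rows(steps=[{"claw": 0.038,"dx": 0,"dy": 0,"dz": -0.02,"rx": 0,"ry": 0,"rz": 0},{"claw": 0.038,"dx": 0,"dy": 0,"dz": -0.03,"rx": 0,"ry": 0,"rz": 0},{"claw": 0.038,"dx": 0,"dy": 0,"dz": -0.03,"rx": 0,"ry": 0,"rz": 7.5},{"claw": 0.038,"dx": 0,"dy": 0,"dz": 0,"rx": 0,"ry": 0,"rz": 7.5},{"claw": 0.038,"dx": -0.007,"dy": 0.042,"dz": 0,"rx": 0,"ry": 0,"rz": 0},{"claw": 0.038,"dx": -0.007,"dy": 0.042,"dz": 0,"rx": 0,"ry": 0,"rz": 0},{"claw": 0.038,"dx": -0.007,"dy": 0.042,"dz": 0,"rx": 0,"ry": 0,"rz": 0},{"claw": 0.038,"dx": -0.007,"dy": 0.042,"dz": 0,"rx": 0,"ry": 0,"rz": 0}])

```text
time: 18.0
ee_pos: [0.4744, 0.0105, 0.0883]
orientation: [0.983, 0.182, 0.0, 0.0]
contact_force: [1.3, 0.7, -0.6]
finger_gap: 0.045
grip_force: 42.5
```

>>> send_rows(steps=[{"claw": 0.038,"dx": -0.007,"dy": 0.042,"dz": 0,"rx": 0,"ry": 0,"rz": 0},{"claw": 0.038,"dx": -0.007,"dy": 0.042,"dz": 0,"rx": 0,"ry": 0,"rz": 0},{"claw": 0.038,"dx": -0.007,"dy": 0.042,"dz": 0,"rx": 0,"ry": 0,"rz": 0},{"claw": 0.038,"dx": -0.007,"dy": 0.042,"dz": 0,"rx": 0,"ry": 0,"rz": 0},{"claw": 0.038,"dx": -0.007,"dy": 0.042,"dz": 0,"rx": 0,"ry": 0,"rz": 0},{"claw": 0.038,"dx": -0.007,"dy": 0.042,"dz": 0,"rx": 0,"ry": 0,"rz": 0},{"claw": 0.038,"dx": -0.02,"dy": 0.01,"dz": 0,"rx": 0,"ry": 0,"rz": 0},{"claw": 0.038,"dx": 0,"dy": 0,"dz": 0,"rx": 0,"ry": 0,"rz": 0}])

```text
time: 18.8
ee_pos: [0.5088, -0.2568, 0.0878]
orientation: [0.984, 0.18, -0.0, 0.0]
contact_force: [-0.7, 0.3, -0.2]
finger_gap: 0.0452
grip_force: 42.5
```

```bash
python3 - <<'E'
from meas import *
to(.542,-.324,.0125,21)
f,s=shot('p3'); F['p3']=f
u=proj(f,(.542,-.324,.004),s)[0]; print(u)
q=cream(f['color'],tuple(int(x) for x in u+[0,-15])); print(cv2.boundingRect(q)); rep('csq','p3',q,.014)
for n,uv in(('wA',(418,82)),('wD',(401,188))): rep('csq',n,cream(F[n]['color'],uv),.014)
E
```

```text
t 18.8 pos [ 0.5088 -0.2568  0.0878] yaw 20.8 tilt 0.02 q6 0.63 gap 0.0452
 shift now [0.0072 0.0746 0.0753] rz -0.2 shift in goal axes [0.0069 0.0746 0.0753]
p3 18.8 [ 0.5088 -0.2568  0.0878] [ 9.349e-01  3.549e-01 -4.000e-04] 0.0452 42.52882719039917
[408.66537298 194.23566491]
(368, 155, 93, 91)
csq p3 [ 538.9 -326.1] [75.6 71.7] 21.0
csq wA [ 540.8 -324.3] [67.7 69.8] 21.2
csq wD [ 542.3 -324.2] [69.3 68.4] 21.3
```

>>> send_rows(steps=[{"claw": 0.038,"dx": 0.003,"dy": 0.0375,"dz": 0,"rx": 0,"ry": 0,"rz": 0},{"claw": 0.038,"dx": 0.003,"dy": 0.0375,"dz": 0,"rx": 0,"ry": 0,"rz": 0},{"claw": 0.038,"dx": 0,"dy": 0,"dz": 0.02,"rx": 0,"ry": 0,"rz": 0},{"claw": 0.038,"dx": 0,"dy": 0,"dz": 0.02,"rx": 0,"ry": 0,"rz": 0},{"claw": 0.038,"dx": 0,"dy": 0,"dz": 0,"rx": 0,"ry": 0,"rz": 0}])

```text
time: 19.35
ee_pos: [0.5419, -0.3209, 0.0458]
orientation: [0.983, 0.182, -0.001, -0.002]
contact_force: [-0.6, 1.1, -1.9]
finger_gap: 0.045
grip_force: 42.5
```

```bash
python3 -c "
from h import *
to(.541,-.325,.0125,21)"
```

```text
t 19.35 pos [ 0.5419 -0.3209  0.0458] yaw 21.0 tilt 0.23 q6 0.56 gap 0.045
 shift now [-0.0022  0.0036  0.0333] rz 0.0 shift in goal axes [-0.0023  0.0035  0.0333]
```

>>> send_rows(steps=[{"claw": 0.038,"dx": -0.0022,"dy": 0.0035,"dz": 0,"rx": 0,"ry": 0,"rz": 0},{"claw": 0.038,"dx": 0,"dy": 0,"dz": 0.015,"rx": 0,"ry": 0,"rz": 0},{"claw": 0.038,"dx": 0,"dy": 0,"dz": 0.012,"rx": 0,"ry": 0,"rz": 0},{"claw": 0.038,"dx": 0,"dy": 0,"dz": 0.003,"rx": 0,"ry": 0,"rz": 0},{"claw": 0.038,"dx": 0,"dy": 0,"dz": 0.001,"rx": 0,"ry": 0,"rz": 0},{"claw": 0.038,"dx": 0,"dy": 0,"dz": 0,"rx": 0,"ry": 0,"rz": 0}])

```text
time: 19.95
ee_pos: [0.5418, -0.3267, 0.0168]
orientation: [0.983, 0.182, -0.0, 0.0]
contact_force: [0.4, 0.5, -0.7]
finger_gap: 0.0451
grip_force: 42.5
```

>>> send_rows(steps=[{"claw": 0.038,"dx": 0,"dy": 0,"dz": 0.002,"rx": 0,"ry": 0,"rz": 0},{"claw": 0.038,"dx": 0,"dy": 0,"dz": 0.001,"rx": 0,"ry": 0,"rz": 0},{"claw": 0.038,"dx": 0,"dy": 0,"dz": 0.001,"rx": 0,"ry": 0,"rz": 0},{"claw": 0.038,"dx": 0,"dy": 0,"dz": 0,"rx": 0,"ry": 0,"rz": 0}])

```text
time: 20.35
ee_pos: [0.5417, -0.3267, 0.0128]
orientation: [0.983, 0.182, -0.0, 0.0]
contact_force: [-0.4, 0.7, -1.6]
finger_gap: 0.0452
grip_force: 42.5
```

>>> send_rows(steps=[{"claw": 0.038,"dx": 0,"dy": 0,"dz": 0.001,"rx": 0,"ry": 0,"rz": 0},{"claw": 0.038,"dx": 0,"dy": 0,"dz": 0,"rx": 0,"ry": 0,"rz": 0}])

```text
time: 20.55
ee_pos: [0.5418, -0.3267, 0.0118]
orientation: [0.983, 0.182, 0.0, 0.0]
contact_force: [0.2, 0.2, -1.6]
finger_gap: 0.0451
grip_force: 42.6
```

>>> send_rows(steps=[{"claw": 0.038,"dx": 0,"dy": 0,"dz": 0.001,"rx": 0,"ry": 0,"rz": 0},{"claw": 0.038,"dx": 0,"dy": 0,"dz": 0,"rx": 0,"ry": 0,"rz": 0}])

```text
time: 20.75
ee_pos: [0.5418, -0.3267, 0.0118]
orientation: [0.983, 0.182, 0.0, 0.0]
contact_force: [-2.4, 0.9, 9.0]
finger_gap: 0.0451
grip_force: 43.7
```

>>> send_rows(steps=[{"claw": 0.062,"dx": 0,"dy": 0,"dz": 0,"rx": 0,"ry": 0,"rz": 0},{"claw": 0.062,"dx": 0,"dy": 0,"dz": 0,"rx": 0,"ry": 0,"rz": 0},{"claw": 0.062,"dx": 0,"dy": 0,"dz": 0,"rx": 0,"ry": 0,"rz": 0},{"claw": 0.062,"dx": 0,"dy": 0,"dz": -0.03,"rx": 0,"ry": 0,"rz": 0},{"claw": 0.07,"dx": 0,"dy": 0,"dz": -0.05,"rx": 0,"ry": 0,"rz": 0},{"claw": 0.07,"dx": 0.0076,"dy": -0.0428,"dz": 0,"rx": 0,"ry": 0,"rz": 0},{"claw": 0.07,"dx": 0.0076,"dy": -0.0428,"dz": 0,"rx": 0,"ry": 0,"rz": 0},{"claw": 0.07,"dx": 0.0076,"dy": -0.0428,"dz": 0,"rx": 0,"ry": 0,"rz": 0}])

```text
time: 21.55
ee_pos: [0.5166, -0.1975, 0.0911]
orientation: [0.983, 0.182, 0.0, 0.0]
contact_force: [0.7, 0.2, 0.1]
finger_gap: 0.07
grip_force: 0.0
```

>>> send_rows(steps=[{"claw": 0.07,"dx": 0.0076,"dy": -0.0428,"dz": 0,"rx": 0,"ry": 0,"rz": 0},{"claw": 0.07,"dx": 0.0076,"dy": -0.0428,"dz": 0,"rx": 0,"ry": 0,"rz": 0},{"claw": 0.07,"dx": 0.0076,"dy": -0.0428,"dz": 0,"rx": 0,"ry": 0,"rz": 0},{"claw": 0.07,"dx": 0.0076,"dy": -0.0428,"dz": 0,"rx": 0,"ry": 0,"rz": 0},{"claw": 0.07,"dx": 0.0076,"dy": -0.0428,"dz": 0,"rx": 0,"ry": 0,"rz": 0},{"claw": 0.07,"dx": 0.0076,"dy": -0.0428,"dz": 0,"rx": 0,"ry": 0,"rz": 0},{"claw": 0.07,"dx": 0,"dy": 0,"dz": 0,"rx": 0,"ry": 0,"rz": 0}])

```text
time: 22.25
ee_pos: [0.4664, 0.0612, 0.0908]
orientation: [0.983, 0.184, -0.0, -0.0]
contact_force: [0.1, -0.3, 0.1]
finger_gap: 0.0697
grip_force: 0.0
```

```bash
python3 -c "
from near import *
to(.468,.0575,.009,21)
near('g4',(.468,.0575,.026),False,'wB',(350,142))"
```

```text
t 22.25 pos [0.4664 0.0612 0.0908] yaw 21.2 tilt 0.05 q6 1.19 gap 0.0697
 shift now [0.0002 0.0041 0.0818] rz 0.2 shift in goal axes [0.0002 0.004  0.0818]
g4 22.25 [0.4664 0.0612 0.0908] [ 9.321e-01  3.622e-01 -7.000e-04] 0.0697 0.0
predicted px [324. 210.]
bbox (300, 189, 47, 40)
g4 g4 [468.4  59. ] [33.5 32.9] 65.7
g4 wB [468.3  58.8] [29.5 28.7] 7.5
tri [0.4682 0.0588 0.0255] 0.0002
```

>>> send_rows(squeeze=40, steps=[{"claw": 0.07,"dx": 0.001,"dy": 0.0025,"dz": 0.03,"rx": 0,"ry": 0,"rz": 0},{"claw": 0.07,"dx": 0,"dy": 0,"dz": 0.03,"rx": 0,"ry": 0,"rz": 0},{"claw": 0.07,"dx": 0,"dy": 0,"dz": 0.02,"rx": 0,"ry": 0,"rz": 0},{"claw": 0.032,"dx": 0,"dy": 0,"dz": 0.001,"rx": 0,"ry": 0,"rz": 0},{"claw": 0.032,"dx": 0,"dy": 0,"dz": 0,"rx": 0,"ry": 0,"rz": 0},{"claw": 0.032,"dx": 0,"dy": 0,"dz": 0,"rx": 0,"ry": 0,"rz": 0},{"claw": 0.032,"dx": 0,"dy": 0,"dz": 0,"rx": 0,"ry": 0,"rz": 0},{"claw": 0.032,"dx": 0,"dy": 0,"dz": 0,"rx": 0,"ry": 0,"rz": 0}])

```text
time: 23.1
ee_pos: [0.4699, 0.0554, 0.0105]
orientation: [0.983, 0.182, 0.001, 0.0]
contact_force: [0.9, -0.1, -1.3]
finger_gap: 0.0379
grip_force: 40.2
```

>>> send_rows(steps=[{"claw": 0.032,"dx": 0,"dy": 0,"dz": -0.02,"rx": 0,"ry": 0,"rz": 0},{"claw": 0.032,"dx": 0,"dy": 0,"dz": -0.03,"rx": 0,"ry": 0,"rz": 0},{"claw": 0.032,"dx": 0,"dy": 0,"dz": -0.03,"rx": 0,"ry": 0,"rz": 0},{"claw": 0.032,"dx": 0.0147,"dy": 0.043,"dz": 0,"rx": 0,"ry": 0,"rz": 0},{"claw": 0.032,"dx": 0.0147,"dy": 0.043,"dz": 0,"rx": 0,"ry": 0,"rz": 0},{"claw": 0.032,"dx": 0.0147,"dy": 0.043,"dz": 0,"rx": 0,"ry": 0,"rz": 0},{"claw": 0.032,"dx": 0,"dy": 0,"dz": 0,"rx": 0,"ry": 0,"rz": 0}])

```text
time: 23.8
ee_pos: [0.5602, -0.0529, 0.0904]
orientation: [0.984, 0.181, 0.002, 0.001]
contact_force: [0.2, 1.2, -1.5]
finger_gap: 0.0384
grip_force: 40.5
```

```bash
python3 - <<'E'
from meas import *
to(.616,-.1195,.0145,21)
f,s=shot('p4'); F['p4']=f
u=proj(f,(.616,-.1195,.004),s)[0]; print(u)
q=cream(f['color'],tuple(int(x) for x in u)); print(cv2.boundingRect(q)); rep('crs','p4',q,.014)
E
```

```text
t 23.8 pos [ 0.5602 -0.0529  0.0904] yaw 20.8 tilt 0.25 q6 1.0 gap 0.0384
 shift now [0.0282 0.0819 0.0762] rz -0.2 shift in goal axes [0.0282 0.0822 0.0759]
p4 23.8 [ 0.5602 -0.0529  0.0904] [0.9348 0.3552 0.0034] 0.0384 40.50517827272415
[418.66848562 168.72027965]
(381, 129, 80, 79)
crs p4 [ 616.  -118.2] [62.2 60.5] 66.8
```

>>> send_rows(steps=[{"claw": 0.032,"dx": 0.014,"dy": 0.041,"dz": 0,"rx": 0,"ry": 0,"rz": 0},{"claw": 0.032,"dx": 0.014,"dy": 0.041,"dz": 0,"rx": 0,"ry": 0,"rz": 0},{"claw": 0.032,"dx": 0,"dy": 0,"dz": 0.02,"rx": 0,"ry": 0,"rz": 0},{"claw": 0.032,"dx": 0,"dy": 0,"dz": 0.02,"rx": 0,"ry": 0,"rz": 0},{"claw": 0.032,"dx": 0,"dy": 0,"dz": 0,"rx": 0,"ry": 0,"rz": 0}])

```text
time: 24.35
ee_pos: [0.6106, -0.1147, 0.0477]
orientation: [0.983, 0.182, -0.002, -0.001]
contact_force: [-0.7, 0.3, -1.1]
finger_gap: 0.0383
grip_force: 40.6
```

```bash
python3 -c "
from h import *
to(.616,-.1195,.0145,21)"
```

```text
t 24.35 pos [ 0.6106 -0.1147  0.0477] yaw 21.0 tilt 0.26 q6 0.91 gap 0.0383
 shift now [0.0034 0.0065 0.0332] rz -0.0 shift in goal axes [0.0033 0.0064 0.0332]
```

>>> send_rows(steps=[{"claw": 0.032,"dx": 0.003,"dy": 0.006,"dz": 0,"rx": 0,"ry": 0,"rz": 0},{"claw": 0.032,"dx": 0,"dy": 0,"dz": 0.015,"rx": 0,"ry": 0,"rz": 0},{"claw": 0.032,"dx": 0,"dy": 0,"dz": 0.012,"rx": 0,"ry": 0,"rz": 0},{"claw": 0.032,"dx": 0,"dy": 0,"dz": 0.003,"rx": 0,"ry": 0,"rz": 0},{"claw": 0.032,"dx": 0,"dy": 0,"dz": 0,"rx": 0,"ry": 0,"rz": 0}])

```text
time: 24.85
ee_pos: [0.6169, -0.12, 0.019]
orientation: [0.983, 0.182, -0.001, -0.0]
contact_force: [0.2, -0.2, -1.2]
finger_gap: 0.0381
grip_force: 40.6
```

>>> send_rows(steps=[{"claw": 0.032,"dx": 0,"dy": 0,"dz": 0.002,"rx": 0,"ry": 0,"rz": 0},{"claw": 0.032,"dx": 0,"dy": 0,"dz": 0.0015,"rx": 0,"ry": 0,"rz": 0},{"claw": 0.032,"dx": 0,"dy": 0,"dz": 0.001,"rx": 0,"ry": 0,"rz": 0},{"claw": 0.032,"dx": 0,"dy": 0,"dz": 0,"rx": 0,"ry": 0,"rz": 0}])

```text
time: 25.25
ee_pos: [0.6174, -0.1203, 0.0153]
orientation: [0.983, 0.182, 0.0, 0.0]
contact_force: [0.3, 1.0, -0.8]
finger_gap: 0.0383
grip_force: 40.6
```

>>> send_rows(steps=[{"claw": 0.032,"dx": 0,"dy": 0,"dz": 0.001,"rx": 0,"ry": 0,"rz": 0},{"claw": 0.032,"dx": 0,"dy": 0,"dz": 0.0005,"rx": 0,"ry": 0,"rz": 0},{"claw": 0.032,"dx": 0,"dy": 0,"dz": 0,"rx": 0,"ry": 0,"rz": 0}])

```text
time: 25.55
ee_pos: [0.6175, -0.1203, 0.0143]
orientation: [0.983, 0.182, 0.0, 0.0]
contact_force: [-2.1, 0.3, 4.8]
finger_gap: 0.0381
grip_force: 41.1
```

Contact with the floor. I release, rise, and back off high for a last look at everything.

>>> send_rows(steps=[{"claw": 0.056,"dx": 0,"dy": 0,"dz": 0,"rx": 0,"ry": 0,"rz": 0},{"claw": 0.056,"dx": 0,"dy": 0,"dz": 0,"rx": 0,"ry": 0,"rz": 0},{"claw": 0.056,"dx": 0,"dy": 0,"dz": 0,"rx": 0,"ry": 0,"rz": 0},{"claw": 0.056,"dx": 0,"dy": 0,"dz": -0.03,"rx": 0,"ry": 0,"rz": 0},{"claw": 0.056,"dx": 0,"dy": 0,"dz": -0.05,"rx": 0,"ry": 0,"rz": 0},{"claw": 0.056,"dx": -0.02,"dy": 0,"dz": -0.045,"rx": 0,"ry": 0,"rz": 8},{"claw": 0.056,"dx": -0.02,"dy": 0,"dz": -0.045,"rx": 0,"ry": 0,"rz": 8},{"claw": 0.056,"dx": -0.02,"dy": 0,"dz": -0.045,"rx": 0,"ry": 0,"rz": 5}])

```text
time: 26.35
ee_pos: [0.5583, -0.1339, 0.2304]
orientation: [1.0, -0.003, -0.0, 0.0]
contact_force: [1.3, -0.1, 0.5]
finger_gap: 0.0558
grip_force: 0.0
```

>>> send_rows(steps=[{"claw": 0.056,"dx": -0.02,"dy": -0.03,"dz": -0.03,"rx": 0,"ry": 0,"rz": 0},{"claw": 0.056,"dx": -0.02,"dy": -0.03,"dz": -0.03,"rx": 0,"ry": 0,"rz": 0},{"claw": 0.056,"dx": -0.02,"dy": -0.03,"dz": 0,"rx": 0,"ry": 0,"rz": 0},{"claw": 0.056,"dx": 0,"dy": 0,"dz": 0,"rx": 0,"ry": 0,"rz": 0},{"claw": 0.056,"dx": 0,"dy": 0,"dz": 0,"rx": 0,"ry": 0,"rz": 0}])

```text
time: 26.85
ee_pos: [0.4992, -0.0433, 0.2892]
orientation: [1.0, 0.0, 0.0, 0.0]
contact_force: [-0.2, -0.1, 1.0]
finger_gap: 0.0561
grip_force: 0.0
```

```bash
python3 - <<'E'
from meas import *
f,s=shot('end'); F['end']=f
for k,P,g in(("rl",(.577,.327,.03),1),("ov",(.6265,.094,.03),0),("sq",(.542,-.327,.03),1),("rs",(.6175,-.12,.03),0)):
    u=proj(f,P,s)[0]; q=blob(f['color'],tuple(int(x) for x in u.round()),g); rep(k,'end',q,.03)
    c=cream(f['color'],tuple(int(x) for x in (proj(f,np.array(P)-[-.02 if k!="ov" else -.036,0,.02],s)[0]).round())); rep('  case','end',c,.014)
E
```

```text
end 26.85 [ 0.4992 -0.0433  0.2892] [1.e+00 8.e-04 9.e-04] 0.0561 0.0
rl end [576.4 323.5] [54.5 49.9] 15.7
  case end [261.6 512.8] [58.7 29.6] 5.1
ov end [628.1  88.9] [64.5 48.6] 11.4
  case end [625.1  94. ] [87.9 61.4] 10.4
sq end [ 545.9 -324.7] [48.5 40.9] 21.5
  case end [261.6 512.8] [58.7 29.6] 5.1
rs end [ 615.9 -120.8] [28.7 36.2] 26.4
  case end [261.6 512.8] [58.7 29.6] 5.1
```

View pics/end.png

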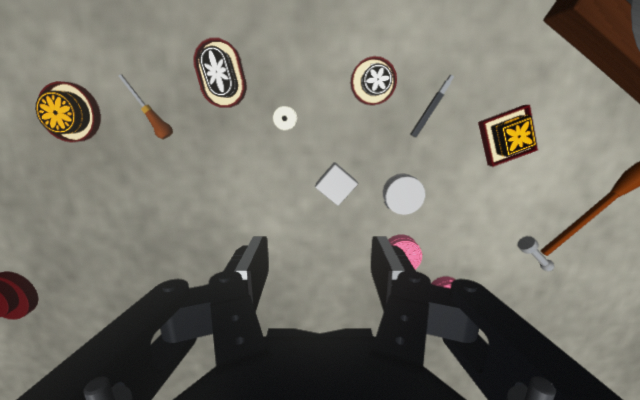

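The last picture shows all four boxes inlay up in their own cases: (57,113), (216,70), (377,79) and (518,135). The oval and square are straight. The blanks at (336,184) and (404,194) were never touched. Nothing is held, so I hand in.

```bash
python3 -c "
from rig import *
print(sign_off())"
```

```text
the job is handed in; nothing more can be done
None
```

All four inlaid boxes lie inlay up in their own cases with the square and oval straight, the two bare steel boxes were left alone, and the job was handed in at about 27 s; the hand-in returned no verdict.

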